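# Find the socket that fits the oiled nut

## Robot

A 6-joint arm with a two-finger parallel gripper is mounted at the origin on a cart in front of the work surface, level with it; the furniture and walls round the work are solid. World frame = base frame: x ahead of the robot, y to its left, z up, the work surface at z = 0. Lengths are in m, angles in rad, forces in N, time in s.
With the tool pointing down it reaches from about 0.375 to 0.9 m from the base axis. Payload 3.1 kg.
Tool frame: the origin (TCP) lies where the fingers leave the gripper's body, on its centre line; the fingertips stand 70 mm ahead of it and the grasp point (between the pads) lies 51 mm ahead of it; z points along the fingers, y is the line along which they close (so a half turn about z gives the same grasp; the last joint's range is limited). The gripper opens to 87 mm and grips with 3 to 60 N. Pads are 19 mm wide; open, the fingers measure 117 mm over their backs; the gripper's body (75 mm by 190 mm) begins 51 mm behind the grasp point.
Start: joints at [1.077, 0.527, 1.433, -0, 1.181, -0.178], TCP at [0.193, 0.594, 0.292] pointing down, gripper open.
Joint ranges: [-3.08, 3.08], [-0.75, 2.2], [0.22, 2.44], [-1.43, 4.57], [0, 2.65], [-2.85, 2.85]. Speed limits (rad/s): [2.79, 2.79, 3.14, 3.14, 3.14, 3.14].

## Interface

Orientations are given as a unit quaternion [x, y, z, w].
In Python, from rig import robot gives the robot as it stands.
- The arm moves only by the tool send_rows, never from a script. Its argument "deltas" is text: rows parted by semicolons, each of 7 numbers parted by spaces: the shift along the tool's x, y, z in mm, then the turn, a rotation vector about the tool's x, y, z in degrees, then the opening, from 0 (shut) to 1 (fully open). A call has 1 to 10 rows; each row shifts and turns the commanded pose from where the row before left it, along the tool's axes as they then stand; what a row does not reach is not made up. A row lasts 1/8 s, in which the tool goes at most 62.5 mm and 10.7 degrees, less where a joint would pass 70% of its speed; a pose out of reach is approached as far as the arm can. A call is refused whole if a number of a shift passes 62.5 or a number of a turn 10.7, either way. A call with a gripper value outside its range is refused whole. The fingers move at their own pace and stop on an object; "newtons" is the grip in N (left out, the last holds). Time passes only in rows, so rows that do not move let the fingers close. It gives the time, the measured TCP pose, the force, the opening and the grip force at its end, in the units of the state.
- robot.get_obs(): the state, without advancing time (a new reading comes with each control period).
- robot.camera(name): name is "side" or "top" or "wrist"; returns a dict with "image" (384x512x3 uint8, red, green, blue), "depth" (384x512 float32, m along the optical axis (not along the pixel's ray), 0 where there is no reading), "fovy" (degrees; the focal length in pixels is half the picture's height over the tangent of half this angle, whatever the lens; pixels are square), "cx", "cy" (the principal point, pixels), "rvec" (rotation vector, rad) and "tvec" (3), from world to camera coordinates, as OpenCV has them. Camera axes: x right, y down, z forward; pixel columns grow to the right and rows downward; lengths in m; the calibration is good to about 2 mm. A picture is of the moment at which its call begins.
- robot.hand_in(): hands the job in; it is judged then, once.
Trained networks look in the newest picture that a camera, given by its name, has taken for a name from the list of things; names that differ only in an ending like _2 or _b are one class to them, and where a whole thing is asked for, a point or a joint stands for the part that bears it (a point fixed in the world has none). Each returns a list of dicts, best first, with "p" (0 to 1); they miss things now and then, are a little off and sometimes report something else, mostly with a low value. They report only what shows in the picture. A call takes as long as a camera call. They do not tell look-alikes from the thing itself.
- robot.find_in(camera, thing): "box" ([left, top, right, bottom] in pixels, round what is visible of it).
- robot.cut_out(camera, thing): "region" (384x512 bool, what is visible of it) and "box" ([left, top, right, bottom] in pixels, round what is visible of it).
The state is a dict: "time": time; "q": joint angles; "joint_velocities": joint speeds; "joint_torque": joint torques, N m; "position": TCP position; "tool_rot": TCP orientation; "ft_force": force on the tool from outside, world axes, zero at the start; "moment": the same for the moment, N m; "grip_width": finger opening in m; "grip_force": force on a finger pad.
Only numpy, scipy, OpenCV 4.12 (cv2) and the standard library are available. Lean on these libraries where they do the work, as an engineer would, in place of code of your own. Each camera call takes 0.05 s, during which the arm holds its last target. There are 200 camera calls.

## Task

First give the stiff hex nut a squirt of oil: with all the sockets still in their rack, press the sprung nozzle cap of the oil can clipped beside the nut right down and let it come back up. Then try the three look-alike sockets on the nut to find the one that fits, standing each that does not fit upright back on a rack post; push the fitting one over the nut until it is fully down on the washer. Finish while still gripping that socket, seated on the nut, and leave the side cutters, pliers and masking tape where they are.

Things in the scene. Friction and masses are not known exactly. Their poses are not given: they have to be found in the camera images.
- mount: fixed dark steel base plate 100 x 210 x 12 mm (x by y) that carries, 62 mm from its middle towards its own -y, the upright stud with the nut on a 60 mm wide round boss, and, 63 mm from its middle towards +y, a 52 mm wide oil can in a ring clip. Origin: centre of the plate's underside, on the worktop; z up, y along the plate's length
- nut_foot (a point): centre of the nut's lower face, on a 44 mm wide washer, 37 mm above the worktop; axes as the mount's. The upright hex nut is 24 mm across flats; two flats face the mount's +x and -x, the others every 60 degrees. The fitting socket, with 1.2 mm to spare on each side, goes on with its flats parallel to the nut's within about 8 degrees and comes to rest with its lower end at this height
- nut_top (a point): centre of the nut's top face, 15 mm above nut_foot; chamfered edge, top face 22 mm across; the 15 mm wide stud ends 2.5 mm above it. The two sockets that do not fit are too small to go over the nut and stop with their lower end at about this height
- nozzle (a joint): travel of the oil can's nozzle cap in m: 0 = up (sprung back), 0.006 = right down. It takes 2 N to start it and 5 N to have it fully down
- nozzle_top (a point): centre of the top of the nozzle cap, a round black cap 28 mm wide (flattish top 22 mm wide), about 120 mm above the worktop; press straight down here
- socket_rack: fixed aluminium socket rack, base 66 x 215 x 10 mm (x by y) with three upright 11 mm hexagonal posts in a row along its y, 70 mm apart, 23.5 mm high above the base. Origin: centre of the base's underside; z up
- post_1 (a point): centre of the foot of a rack post, on the top of the rack's base, 10 mm above the worktop; a socket on it stands with its lower end at this height, with at least 3 mm play round the post
- post_2 (a point): centre of the foot of a rack post, on the top of the rack's base, 10 mm above the worktop; a socket on it stands with its lower end at this height, with at least 3 mm play round the post
- post_3 (a point): centre of the foot of a rack post, on the top of the rack's base, 10 mm above the worktop; a socket on it stands with its lower end at this height, with at least 3 mm play round the post
- socket_a: one of three look-alike upright steel sockets, 38 mm across, 50 mm long, about 150 g; origin: centre of its lower end, z up along its axis. A square recess (not needed) in the top; a hexagonal bore 26 mm deep in the lower end, hidden while it stands. Two bore flats face its own +x and -x (others every 60 degrees); at the start its x lies along the rack's x within 0.05 rad. Bore width not told
- socket_b: one of three look-alike upright steel sockets, 38 mm across, 50 mm long, about 150 g; origin: centre of its lower end, z up along its axis. A square recess (not needed) in the top; a hexagonal bore 26 mm deep in the lower end, hidden while it stands. Two bore flats face its own +x and -x (others every 60 degrees); at the start its x lies along the rack's x within 0.05 rad. Bore width not told
- socket_c: one of three look-alike upright steel sockets, 38 mm across, 50 mm long, about 150 g; origin: centre of its lower end, z up along its axis. A square recess (not needed) in the top; a hexagonal bore 26 mm deep in the lower end, hidden while it stands. Two bore flats face its own +x and -x (others every 60 degrees); at the start its x lies along the rack's x within 0.05 rad. Bore width not told
- cutters_yellow: side cutters with yellow handles, 48 x 122 x 11 mm, lying flat; origin: centre of the underside (bystander, leave where it is)
- pliers: pliers with red handles, 48 x 122 x 11 mm, lying flat; origin: centre of the underside (bystander, leave where it is)
- masking_tape: roll of masking tape, 48 mm across, 18 mm high, lying flat; origin: centre of the underside (bystander, leave where it is)
Not all that is in view belongs to the job. What is shaped like the socket_a but purple is not meant.

How it is judged:
By the outcome, as a careful person would: the job done as asked, in the order asked, and still so for the second after the job is handed in, while the arm keeps its last pose, push and grip.
It also fails if it takes over 72 s, if anything falls off the work surface, if the arm or the gripper's body presses on something with over 40 N, if the wrist force passes 120 N, or if a joint passes its speed limit or range.

## Working session

There is one attempt and no reset: what is moved stays moved. The work goes in short steps, Python scripts to look and compute and a tool call to move; the robot and the scene stay as the last step left them, time stands still between calls to the robot, and variables do not carry over. Pictures are saved under pics/ and viewed, at most 10 in all, crops included, and the job is handed in when it is done.

Besides the shell and the picture viewer there is one more tool, called as name(argument=value, ...) on one line, values as JSON. send_rows: Moves the arm, as the interface text tells. Its arguments: {"type":"object","properties":{"deltas":{"type":"string"},"newtons":{"type":"number"}},"required":["deltas"]}

```bash
ls; mkdir -p pics; cat > h.py <<'E'
import numpy as np, cv2
from rig import robot
def cam(n):
    c=robot.camera(n); c['R']=cv2.Rodrigues(np.array(c['rvec'],float))[0]; c['t']=np.array(c['tvec'],float).ravel()
    c['f']=192/np.tan(np.radians(c['fovy'])/2); return c
def cloud(c):
    v,u=np.mgrid[0:384,0:512]; d=c['depth']
    P=np.stack([(u-c['cx'])/c['f']*d,(v-c['cy'])/c['f']*d,d],-1)
    W=(P-c['t'])@c['R']; W[d==0]=np.nan; return W
def save(c,n,box=None,s=1):
    im=c['image'][:,:,::-1]
    if box: im=im[box[1]:box[3],box[0]:box[2]]
    cv2.imwrite('pics/'+n,cv2.resize(im,None,fx=s,fy=s,interpolation=cv2.INTER_CUBIC))
E
cat > a.py <<'E'
from h import *
o=robot.get_obs(); print(o['time'],o['position'],o['tool_rot'],o['grip_width'])
ims=[]
for n in ['top','side']:
    c=cam(n); W=cloud(c); ims.append(c['image'][:,:,::-1]); np.savez(n,W=W,im=c['image'])
    print(n,c['f'],(-c['R'].T@c['t']).round(3))
    for t in ['mount','nozzle_top','socket_rack','socket_a','cutters_yellow','pliers','masking_tape']:
        for r in robot.cut_out(n,t):
            m=r['region']; X=W[m]; X=X[~np.isnan(X[:,0])]
            if len(X): print(t,round(r['p'],2),np.round(r['box']),X.mean(0).round(3),X.min(0).round(3),X.max(0).round(3))
cv2.imwrite('pics/top.png',cv2.resize(ims[0],(800,600)));cv2.imwrite('pics/side.png',cv2.resize(ims[1],(800,600)))
E
python3 a.py
```

```text
pics
0.0 [0.19323303 0.59376665 0.29126723] [ 1.56758586e-01  9.87636354e-01 -1.02872060e-03 -3.45073081e-04] 0.08707680383111889
top 357.8279640626344 [ 0.443 -0.15   0.956]
mount 0.61 [267. 158. 354. 217.] [ 0.552 -0.292  0.027] [ 0.48  -0.405 -0.002] [ 0.631 -0.184  0.124]
nozzle_top 0.66 [169. 125. 189. 146.] [0.692 0.056 0.015] [ 0.67   0.033 -0.001] [0.717 0.08  0.022]
nozzle_top 0.52 [289. 168. 298. 181.] [ 0.572 -0.234  0.119] [ 0.561 -0.251  0.092] [ 0.584 -0.222  0.124]
nozzle_top 0.38 [269. 156. 353. 214.] [ 0.552 -0.292  0.026] [ 0.478 -0.408 -0.004] [ 0.631 -0.182  0.124]
socket_rack 0.8 [166. 171. 246. 198.] [ 0.548 -0.016  0.01 ] [ 0.512 -0.116 -0.004] [0.593 0.097 0.016]
socket_rack 0.71 [266. 155. 350. 219.] [ 0.552 -0.292  0.027] [ 0.478 -0.41  -0.003] [ 0.633 -0.182  0.124]
socket_rack 0.4 [216. 252. 264. 274.] [ 0.347 -0.109  0.008] [ 0.322 -0.172 -0.004] [ 0.372 -0.051  0.014]
socket_a 0.75 [222. 170. 237. 188.] [ 0.558 -0.079  0.054] [ 0.54  -0.098  0.008] [ 0.584 -0.056  0.064]
socket_a 0.68 [212. 135. 224. 150.] [ 0.658 -0.043  0.043] [ 0.642 -0.06   0.005] [ 
[... 1762 characters left out ...]
698 -0.317  0.008] [ 0.659 -0.368 -0.003] [ 0.727 -0.258  0.011]
cutters_yellow 0.56 [170. 226. 245. 290.] [0.537 0.021 0.008] [ 0.511 -0.127 -0.004] [0.587 0.102 0.018]
cutters_yellow 0.43 [246. 167. 264. 174.] [ 0.573 -0.233  0.111] [ 0.561 -0.465 -0.001] [ 0.701 -0.217  0.12 ]
cutters_yellow 0.36 [233. 165. 308. 220.] [ 0.55  -0.262  0.032] [ 0.478 -0.461 -0.003] [ 0.687 -0.18   0.12 ]
pliers 0.76 [295. 243. 328. 274.] [ 0.345 -0.103  0.008] [ 0.324 -0.166 -0.001] [ 0.37  -0.05   0.011]
masking_tape 0.93 [136. 237. 155. 253.] [0.691 0.061 0.011] [ 0.669  0.035 -0.002] [0.718 0.082 0.019]
masking_tape 0.33 [169. 227. 249. 290.] [0.536 0.021 0.008] [ 0.511 -0.13  -0.003] [0.578 0.102 0.028]
```

```bash
python3 - <<'E'
import cv2
im=cv2.imread('pics/top.png'); im=cv2.resize(im,(512,384)); cv2.imwrite('pics/topc.png',cv2.resize(im[110:290,150:370],(800,600)))
E
```

```text
(no output)
```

View pics/topc.png

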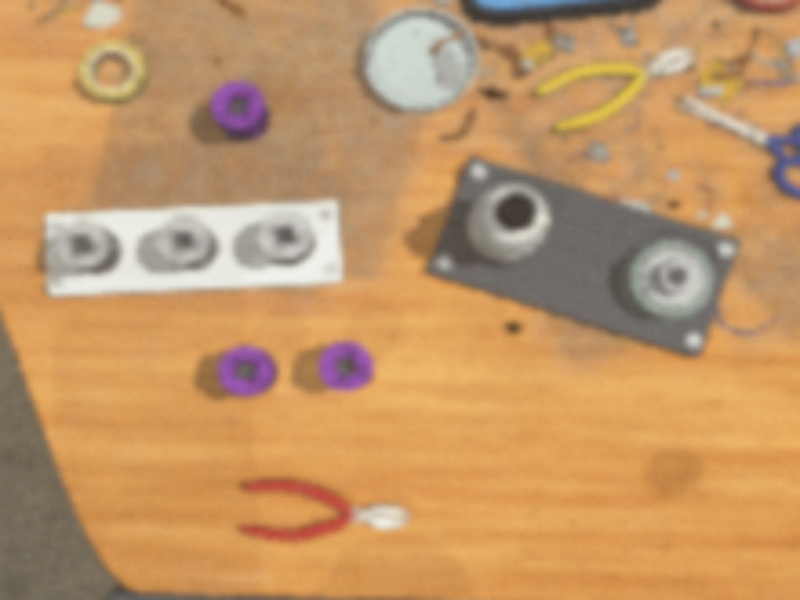

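View pics/side.png

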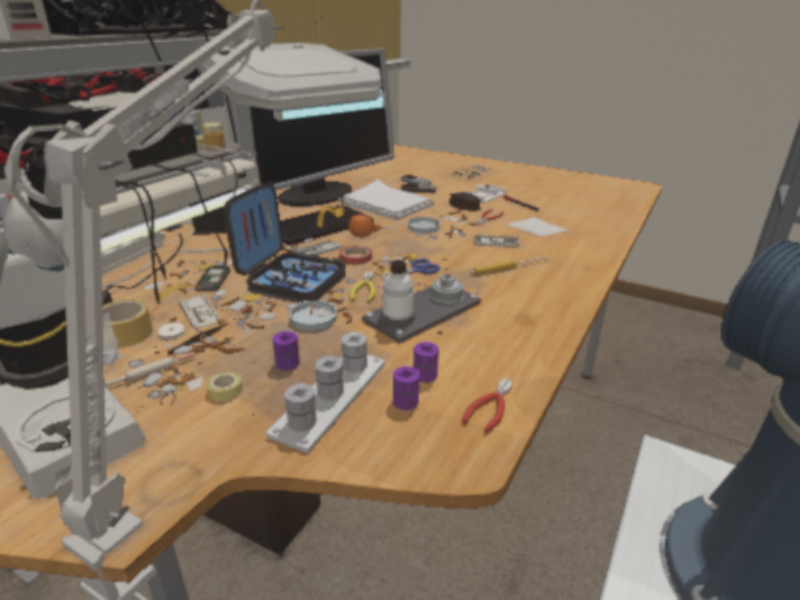

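```bash
python3 - <<'E'
import numpy as np, cv2
from scipy.optimize import minimize
D=np.load('top.npz'); W=D['W']; im=D['im']
S=np.load('side.npz'); Ws=S['W']
def mid(W,x,y,r,z0,z1):
    m=(np.hypot(W[...,0]-x,W[...,1]-y)<r)&(W[...,2]>z0)&(W[...,2]<z1); P=W[m]; return len(P),((P.max(0)+P.min(0))/2).round(4),np.median(P,0).round(4)
for x,y in [(.556,-.08),(.549,-.01),(.543,.06)]: print('sock',mid(W,x,y,.03,.05,.075),mid(Ws,x,y,.03,.05,.075))
print('noz',mid(W,.572,-.237,.03,.112,.135),mid(Ws,.572,-.237,.03,.112,.135))
print('can',mid(W,.572,-.237,.045,.05,.105))
print('nut',mid(W,.53,-.35,.045,.043,.07),mid(Ws,.53,-.35,.045,.043,.07))
print('washer/boss',mid(W,.53,-.35,.05,.028,.043))
def rect(x,y,r,z0,z1):
    m=(np.hypot(W[...,0]-x,W[...,1]-y)<r)&(W[...,2]>z0)&(W[...,2]<z1)
    return cv2.minAreaRect((W[m][:,:2]*1000).astype(np.float32))
print(rect(.552,-.29,.13,.006,.022)); print(rect(.548,-.012,.125,.005,.02))
E
```

```text
sock (155, array([ 0.5586, -0.0786,  0.0583]), array([ 0.5587, -0.079 ,  0.0597])) (161, array([ 0.5585, -0.0769,  0.0554]), array([ 0.5569, -0.0734,  0.0582]))
sock (163, array([ 0.554 , -0.0081,  0.0572]), array([ 0.5537, -0.0084,  0.0594])) (195, array([ 0.5525, -0.0059,  0.0555]), array([ 0.5513, -0.0034,  0.0582]))
sock (167, array([0.5467, 0.062 , 0.0569]), array([0.5471, 0.0613, 0.0594])) (234, array([0.5466, 0.0635, 0.0555]), array([0.5454, 0.0667, 0.0583]))
noz (109, array([ 0.5737, -0.2374,  0.1186]), array([ 0.5721, -0.2338,  0.1193])) (60, array([ 0.5725, -0.2371,  0.1164]), array([ 0.5702, -0.2279,  0.118 ]))
can (259, array([ 0.5728, -0.2325,  0.0742]), array([ 0.5638, -0.2267,  0.0868]))
nut (81, array([ 0.5371, -0.3534,  0.0514]), array([ 0.5366, -0.352 ,  0.0526])) (43, array([ 0.5351, -0.3486,  0.0489]), array([ 0.5335, -0.3463,  0.0503]))
washer/boss (336, array([ 0.5366, -0.3521,  0.0353]), array([ 0.5353, -0.3492,  0.0349]))
((589.6823120117188, -305.2685852050781), (210.1885986328125, 177.28680419921875), 72.3760757446289)
((567.1415405273438, -17.633712768554688), (217.15248107910156, 193.1353759765625), 65.43478393554688)
```

Candidates: the steel sockets at topc (80,245), (183,240) and (285,240), and purple decoys at (240,108), (245,370) and (345,365). I choose the three steel ones on the aluminium rack. The can is at (515,215) and the nut at (672,278).

```bash
cat > plan.py <<'E'
import sys, numpy as np
from scipy.spatial.transform import Rotation as Ro
from rig import robot
# target TCP x y z, yaw(deg) of tool y axis; prints n equal-ish rows
def plan(p,yaw,n,turnrows=None):
    o=robot.get_obs(); R=Ro.from_quat(o['tool_rot']); 
    y=np.radians(yaw); Y=np.array([np.cos(y),np.sin(y),0]); Z=np.array([0,0,-1.]); T=Ro.from_matrix(np.stack([np.cross(Y,Z),Y,Z],1))
    rv=(R.inv()*T).as_rotvec(degrees=True); P=np.array(o['position']); d=(np.array(p)-P)/n; k=turnrows or n
    rows=[]
    for i in range(n):
        s=R.inv().apply(d)*1000; r=rv/k if i<k else rv*0; rows.append(np.r_[s,r].round(1)); R=R*Ro.from_rotvec(r,degrees=True)
    print('max',np.abs(rows).max(0)); print('; '.join(' '.join('%g'%v for v in r)+' G' for r in rows))
if __name__=='__main__':
    a=list(map(float,sys.argv[1:])); plan(a[:3],a[3],int(a[4]))
E
python3 - <<'E'
import numpy as np
W=np.load('side.npz')['W'].reshape(-1,3);W=W[~np.isnan(W[:,0])]
a=np.array([.193,.594]);b=np.array([.573,-.237]);u=(b-a)/np.linalg.norm(b-a)
d=W[:,:2]-a;s=d@u;e=np.abs(d@[-u[1],u[0]])
m=(e<.17)&(s>-.1)&(s<1.0)&(W[:,2]>.1); P=W[m];print(len(P), P[::max(1,len(P)//15)].round(2))
E
python3 plan.py .573 -.237 .27 -17.5 20
```

```text
1257 [[ 0.73 -0.18  0.47]
 [ 0.74 -0.21  0.4 ]
 [ 0.73 -0.21  0.39]
 [ 0.71 -0.23  0.39]
 [ 0.71 -0.21  0.39]
 [ 0.71 -0.2   0.38]
 [ 0.72 -0.17  0.38]
 [ 0.68 -0.27  0.37]
 [ 0.69 -0.23  0.37]
 [ 0.71 -0.19  0.37]
 [ 0.68 -0.28  0.36]
 [ 0.69 -0.26  0.36]
 [ 0.7  -0.25  0.35]
 [ 0.7  -0.24  0.35]
 [ 0.58 -0.24  0.12]
 [ 0.57 -0.22  0.11]]
max [45.7 33.6  1.1  0.   0.   4.5]
-30.9 -33.6 1.1 -0 0 4.5 G; -33.4 -31.1 1.1 -0 0 4.5 G; -35.8 -28.4 1.1 -0 0 4.5 G; -37.9 -25.6 1.1 -0 0 4.5 G; -39.8 -22.5 1.1 -0 0 4.5 G; -41.4 -19.4 1.1 -0 0 4.5 G; -42.8 -16.1 1.1 -0 0 4.5 G; -43.9 -12.7 1.1 -0 0 4.5 G; -44.8 -9.2 1.1 -0 0 4.5 G; -45.3 -5.7 1.1 -0 0 4.5 G; -45.6 -2.1 1.1 -0 0 4.5 G; -45.7 1.4 1.1 -0 0 4.5 G; -45.4 5 1.1 -0 0 4.5 G; -44.9 8.5 1.1 -0 0 4.5 G; -44.1 12 1.1 -0 0 4.5 G; -43 15.4 1.1 -0 0 4.5 G; -41.7 18.7 1.1 -0 0 4.5 G; -40.1 21.9 1.1 -0 0 4.5 G; -38.3 24.9 1.1 -0 0 4.5 G; -36.2 27.9 1.1 -0 0 4.5 G
```

```bash
python3 - <<'E'
import numpy as np
for n in ['side','top']:
    W=np.load(n+'.npz')['W']
    m=(W[...,2]>.16)&(W[...,0]<1.1)&(np.abs(W[...,1])<.8); v,u=np.nonzero(m); P=W[m]
    print(n,len(u)); k=max(1,len(u)//25)
    for i in range(0,len(u),k): print(u[i],v[i],P[i].round(2))
E
```

```text
side 35102
0 0 [1.01 0.04 0.5 ]
126 9 [ 0.99 -0.26  0.48]
36 19 [ 1.05 -0.05  0.46]
46 27 [ 1.   -0.03  0.44]
31 34 [0.99 0.01 0.43]
89 40 [ 0.99 -0.13  0.41]
191 46 [ 0.75 -0.22  0.4 ]
161 53 [ 0.77 -0.14  0.4 ]
91 60 [0.68 0.1  0.42]
182 67 [ 0.72 -0.16  0.37]
71 77 [0.66 0.16 0.4 ]
47 87 [0.68 0.19 0.39]
28 96 [0.67 0.22 0.38]
135 104 [ 0.96 -0.21  0.24]
80 113 [ 1.01 -0.07  0.24]
13 122 [1.08 0.06 0.24]
140 130 [ 0.94 -0.2   0.17]
85 141 [ 0.93 -0.02  0.19]
63 156 [0.65 0.21 0.3 ]
497 171 [ 0.09 -0.02  0.32]
52 185 [0.63 0.24 0.27]
26 198 [0.73 0.24 0.21]
50 210 [0.63 0.26 0.23]
501 222 [0.07 0.02 0.27]
54 250 [0.63 0.27 0.17]
511 312 [0.03 0.05 0.16]
top 27727
83 0 [0.93 0.25 0.2 ]
187 3 [0.93 0.02 0.2 ]
296 6 [ 0.8  -0.21  0.41]
416 9 [ 0.79 -0.39  0.42]
334 13 [ 0.79 -0.27  0.41]
412 17 [ 0.78 -0.39  0.42]
95 22 [0.85 0.19 0.26]
405 25 [ 0.77 -0.38  0.41]
253 29 [ 0.74 -0.14  0.45]
357 32 [ 0.76 -0.3   0.41]
43 36 [0.79 0.26 0.31]
162 39 [ 0.72 -0.    0.44]
318 42 [ 0.74 -0.24  0.41]
61 46 [0.76 0.22 0.32]
183 49 [ 0.72 -0.03  0.41]
350 52 [ 0.73 -0.29  0.4 ]
65 56 [0.74 0.2  0.33]
303 59 [ 0.72 -0.22  0.39]
103 63 [0.69 0.09 0.42]
68 67 [0.71 0.18 0.36]
116 71 [0.68 0.08 0.41]
37 76 [0.69 0.23 0.37]
34 82 [0.67 0.22 0.39]
75 89 [0.66 0.16 0.38]
55 101 [0.64 0.18 0.39]
66 141 [0.62 0.28 0.16]
```

View pics/top.png

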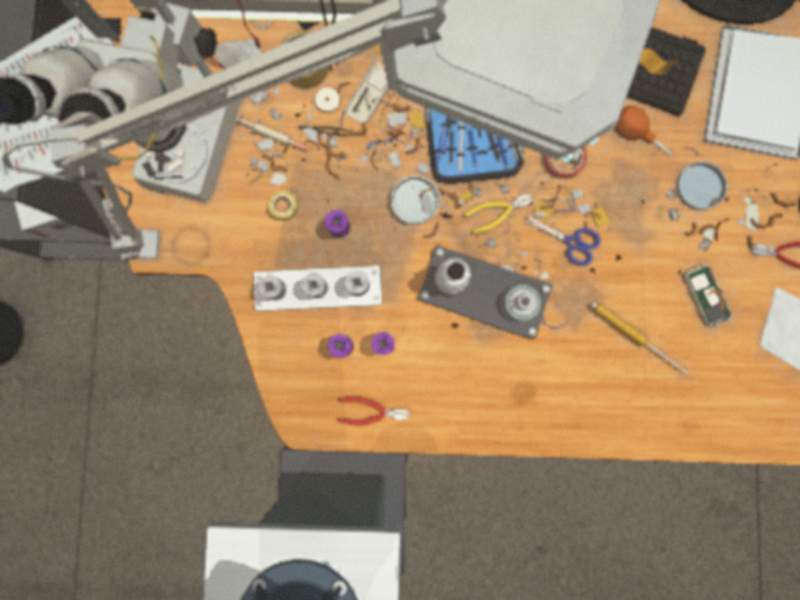

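The lamp head hangs at x≥0.68, z≥0.35 beyond the mount, so I'll stay low and on the near side of it.

send_rows(deltas="-31 -34 2 0 0 4.5 1; -33 -31 2 0 0 4.5 1; -36 -28 2 0 0 4.5 1; -38 -26 2 0 0 4.5 1; -40 -22 2 0 0 4.5 1; -41 -19 2 0 0 4.5 1; -43 -16 2 0 0 4.5 1; -44 -13 2 0 0 4.5 1; -45 -9 2 0 0 4.5 1; -45 -6 2 0 0 4.5 1")

```text
time: 2.05
position: [0.3834, 0.1771, 0.2725]
tool_rot: [0.524, 0.852, 0.0, 0.0]
ft_force: [1.5, 0.7, -0.1]
grip_width: 0.087
grip_force: 0.0
```

send_rows(deltas="-46 -2 2 0 0 4.5 1; -46 1 2 0 0 4.5 1; -45 5 2 0 0 4.5 0; -45 8 2 0 0 4.5 0; -44 12 2 0 0 4.5 0; -43 15 2 0 0 4.5 0; -42 19 2 0 0 4.5 0; -40 22 2 0 0 4.5 0; -38 25 2 0 0 4.5 0; -36 10 2 0 0 4.5 0")

```text
time: 3.3
position: [0.5532, -0.2365, 0.2523]
tool_rot: [0.81, 0.586, 0.0, 0.001]
ft_force: [-0.3, -0.0, 0.0]
grip_width: 0.015
grip_force: 0.0
```

```bash
cat > w.py <<'E'
from h import *
import sys
o=robot.get_obs(); print(o['time'],np.round(o['position'],4),o['ft_force'],o['grip_width'])
R=cv2.Rodrigues
from scipy.spatial.transform import Rotation as Ro
print('yaw y',np.degrees(np.arctan2(*Ro.from_quat(o['tool_rot']).as_matrix()[1::-1,1])).round(2))
c=cam('wrist'); W=cloud(c); np.savez('wrist',W=W,im=c['image']); save(c,sys.argv[1],s=1.5)
print('cam',(-c['R'].T@c['t']).round(3),c['f'])
for t in sys.argv[2:]:
    for r in robot.cut_out('wrist',t):
        X=W[r['region']]; X=X[~np.isnan(X[:,0])]
        if len(X): print(t,round(r['p'],2),np.round(r['box']),X.mean(0).round(4),X.min(0).round(3),X.max(0).round(3))
E
python3 w.py w1.png nozzle_top mount nut_foot socket_a
```

```text
3.3 [ 0.5532 -0.2365  0.2523] [-0.34430176 -0.01709032  0.01393432] 0.014990523365847353
yaw y -18.19
cam [ 0.58  -0.156  0.344] 297.42649474561813
nozzle_top 0.85 [259. 174. 293. 219.] [ 0.5737 -0.2317  0.1172] [ 0.557 -0.288  0.011] [ 0.588 -0.219  0.122]
mount 0.88 [225. 125. 316. 268.] [ 0.5661 -0.2495  0.0374] [ 0.501 -0.35  -0.001] [ 0.632 -0.178  0.257]
mount 0.61 [163.   0. 256.  77.] [ 0.5573 -0.0899  0.0095] [ 0.521 -0.116 -0.002] [ 0.593 -0.042  0.059]
nut_foot 0.61 [225. 127. 316. 271.] [ 0.5662 -0.2496  0.0372] [ 0.501 -0.35   0.001] [ 0.632 -0.178  0.256]
socket_a 0.92 [176.   2. 232.  43.] [ 0.5592 -0.0822  0.0529] [ 0.54  -0.096  0.007] [ 0.578 -0.059  0.062]
socket_a 0.84 [ 65.  10. 129.  62.] [ 0.4598 -0.0554  0.0396] [ 0.414 -0.072 -0.002] [ 0.475 -0.018  0.052]
socket_a 0.6 [105.  82. 161. 126.] [ 0.4655 -0.1233  0.0417] [ 0.442 -0.141 -0.001] [ 0.481 -0.104  0.052]
```

View pics/w1.png

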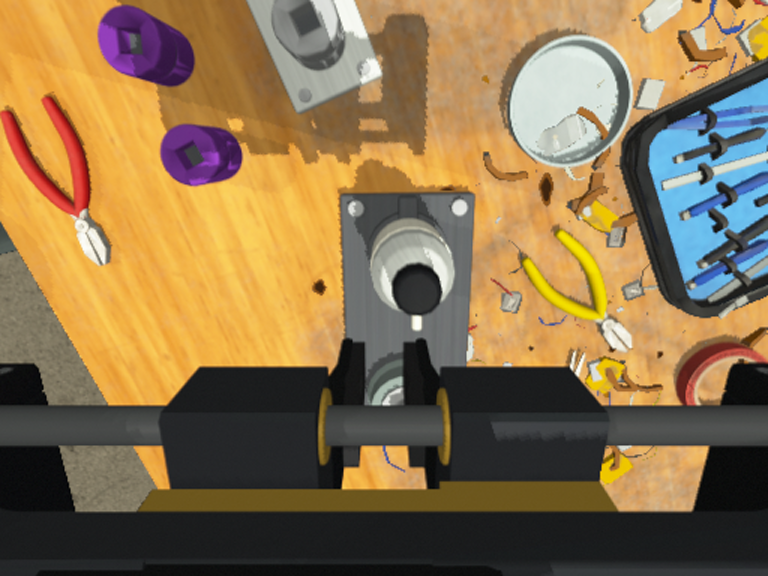

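The wrist view shows the black cap at about (416,288)/1.5, the plate aligned with the picture, a steel socket at (308,30) and purple decoys at (145,45) and (200,155).

```bash
python3 - <<'E'
import numpy as np, cv2
D=np.load('wrist.npz');W=D['W'];im=D['im'].astype(int)
m=(np.hypot(W[...,0]-.573,W[...,1]+.235)<.03)&(W[...,2]>.112)&(W[...,2]<.13)&(im.max(-1)<70)
P=W[m];print('cap',len(P),(P.min(0)+P.max(0))/2,P.mean(0),np.ptp(P,axis=0))
q=P[P[:,2]>P[:,2].max()-.004]; print('captop',len(q),(q.min(0)+q.max(0))/2,np.ptp(q,axis=0))
# plate points: dark, z ~.012
m=(abs(W[...,2]-.012)<.004)&(np.hypot(W[...,0]-.56,W[...,1]+.27)<.14)
m[:,:200]=0;m[235:]=0
L=[];Rr=[]
for v in range(135,225):
    u=np.nonzero(m[v])[0]
    if len(u)>5: L.append(W[v,u[0],:2]);Rr.append(W[v,u[-1],:2])
for E in (np.array(L),np.array(Rr)):
    f=cv2.fitLine((E*1000).astype(np.float32),cv2.DIST_HUBER,0,.01,.01).ravel(); print('edge yaw of y',np.degrees(np.arctan2(-f[0],f[1]))%180, f[2:])
print('top row edge',[W[v][m[v]].mean(0).round(4) for v in (131,)])
E
python3 plan.py .5735 -.2355 .205 -18.2 3
```

```text
cap 854 [ 0.5739144  -0.23181155  0.11693857] [ 0.57397015 -0.23063773  0.11915303] [0.02547438 0.02657455 0.00953292]
captop 760 [ 0.57381673 -0.23192548  0.11970732] [0.02527904 0.0263467  0.00399541]
edge yaw of y 162.54308 [ 521.7105  -233.63983]
edge yaw of y 31.810715 [ 664.5691 -281.7991]
top row edge [array([ 0.5849, -0.1951,  0.0115])]
max [ 1.8  7.2 15.7  0.   0.   0.1]
1.8 7.2 15.7 -0 -0 0.1 G; 1.8 7.2 15.7 -0 -0 0.1 G; 1.8 7.2 15.7 -0 -0 0.1 G
```

send_rows(deltas="10 18 10 0 0 0 0; 0 0 25 0 0 0 0; 0 0 20 0 0 0 0; 0 0 6 0 0 0 0; 0 0 4 0 0 0 0; 0 0 4 0 0 0 0; 0 0 0 0 0 0 0; 0 0 0 0 0 0 0")

```text
time: 4.55
position: [0.5726, -0.2301, 0.1845]
tool_rot: [0.809, 0.587, 0.001, 0.001]
ft_force: [0.7, 3.0, 4.5]
grip_width: 0.0004
grip_force: 2.4
```

send_rows(deltas="0 0 2 0 0 0 0; 0 0 2 0 0 0 0; 0 0 0 0 0 0 0")

```text
time: 4.92
position: [0.5727, -0.23, 0.184]
tool_rot: [0.809, 0.588, 0.001, 0.001]
ft_force: [-5.7, 6.0, 24.8]
grip_width: 0.0003
grip_force: 12.4
```

send_rows(deltas="0 0 -8 0 0 0 0; 0 0 -30 0 0 0 0; 0 0 -10 0 0 0 0.2; 26 -6 -8 0 0 -4.5 0.8; 26 -7 0 0 0 -4.5 1; 27 -6 0 0 0 -4.5 1; 26 -5 10 0 0 -4.5 1; 20 -3 10 0 0 -4.5 1; 0 0 0 0 0 0 1")

```text
time: 6.05
position: [0.5652, -0.102, 0.214]
tool_rot: [0.679, 0.734, -0.001, -0.001]
ft_force: [1.3, -0.3, 0.4]
grip_width: 0.0625
grip_force: 0.0
```

```bash
cat > rk.py <<'E'
from h import *
import sys
o=robot.get_obs(); print(o['time'],np.round(o['position'],4),o['ft_force'])
from scipy.spatial.transform import Rotation as Ro
print('yaw y',np.degrees(np.arctan2(*Ro.from_quat(o['tool_rot']).as_matrix()[1::-1,1])).round(2))
c=cam('wrist'); W=cloud(c); np.savez('wrist',W=W,im=c['image'])
if len(sys.argv)>1: save(c,sys.argv[1],s=1.5)
for x,y in [(.5586,-.0786),(.5535,-.0085),(.547,.062)]:
    m=(np.hypot(W[...,0]-x,W[...,1]-y)<.028)&(W[...,2]>.055)&(W[...,2]<.064); P=W[m]
    if len(P)>50:
        (cx,cy),r=cv2.minEnclosingCircle((P[:,:2]*1000).astype(np.float32)); print(len(P),cx,cy,r,((P.min(0)+P.max(0))/2).round(4),np.median(P[:,2]))
E
python3 rk.py rk.png
```

```text
6.05 [ 0.5652 -0.102   0.214 ] [ 1.25274027 -0.27560657  0.38730225]
yaw y 4.53
1316 558.90234375 -76.88370513916016 19.097688674926758 [ 0.5591 -0.0766  0.0584] 0.0595853782918371
1662 553.2371826171875 -6.361837863922119 18.981481552124023 [ 0.5532 -0.0065  0.0589] 0.05952455372869314
202 548.5936279296875 49.88945007324219 12.497315406799316 [0.5486 0.0478 0.0581] 0.059082966383380564
```

View pics/rk.png

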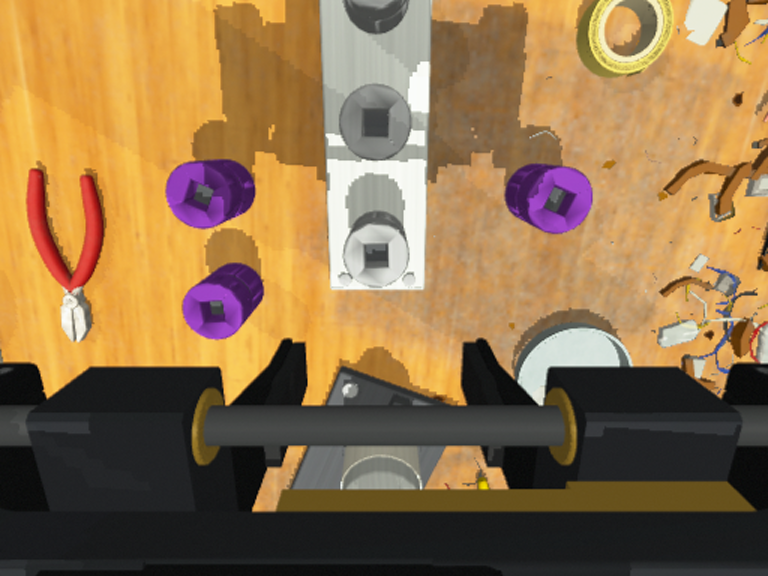

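send_rows(deltas="15 -4 30 0 0 0 1; 11 0 40 0 0 0 1; 0 0 35 0 0 0 1; 0 0 10 0 0 0 1; 0 0 0 0 0 0 0.3; 0 0 0 0 0 0 0.3; 0 0 0 0 0 0 0.3; 0 0 0 0 0 0 0.3", newtons=25)

```text
time: 7.1
position: [0.5605, -0.0777, 0.1012]
tool_rot: [0.679, 0.734, 0.0, 0.001]
ft_force: [0.4, 0.3, 0.7]
grip_width: 0.0548
grip_force: 0.0
```

send_rows(deltas="0 0 0 0 0 0 0.3; 0 0 0 0 0 0 0.3; 0 0 0 0 0 0 0.3; 0 0 -10 0 0 0 0.3; 0 0 -45 0 0 0 0.3; 0 0 -45 0 0 0 0.3; 0 0 -35 0 0 0 0.3")

```text
time: 7.98
position: [0.5605, -0.0776, 0.2374]
tool_rot: [0.679, 0.734, 0.001, 0.001]
ft_force: [1.2, -0.1, -1.9]
grip_width: 0.0373
grip_force: 25.0
```

```bash
python3 plan.py .5375 -.3515 .232 -17.5 9
```

```text
max [30.5  5.4  0.6  0.   0.   2.4]
-30.1 -4.9 0.6 0 0 2.4 G; -30.3 -3.6 0.6 0 0 2.4 G; -30.5 -2.3 0.6 0 0 2.4 G; -30.5 -1 0.6 0 0 2.4 G; -30.5 0.3 0.6 0 0 2.4 G; -30.5 1.6 0.6 0 0 2.4 G; -30.4 2.9 0.6 0 0 2.4 G; -30.3 4.2 0.6 0 0 2.4 G; -30.1 5.4 0.6 0 0 2.4 G
```

send_rows(deltas="-40 -5 0 0 0 2.5 0.3; -40 -4 0 0 0 2.5 0.3; -40 -2 0 0 0 2.5 0.3; -40 -1 0 0 0 2.5 0.3; -40 0 0 0 0 2.5 0.3; -40 2 0 0 0 2.5 0.3; -40 3 0 0 0 2.5 0.3; -40 3 0 0 0 2.5 0.3; -40 4 0 0 0 2 0.3; 0 0 0 0 0 0 0.3")

```text
time: 9.22
position: [0.5244, -0.4401, 0.2353]
tool_rot: [0.808, 0.589, -0.0, 0.001]
ft_force: [2.0, 0.8, -1.8]
grip_width: 0.0375
grip_force: 25.0
```

```bash
cat > nut.py <<'E'
from h import *
import sys
o=robot.get_obs(); print(o['time'],np.round(o['position'],4),o['ft_force'])
from scipy.spatial.transform import Rotation as Ro
print('yaw y',np.degrees(np.arctan2(*Ro.from_quat(o['tool_rot']).as_matrix()[1::-1,1])).round(2))
c=cam('wrist'); W=cloud(c); np.savez('wrist',W=W,im=c['image']); save(c,sys.argv[1],s=1.5)
r=np.hypot(W[...,0]-.5365,W[...,1]+.352)
for n,a,b,rr in [('nut',.048,.0535,.022),('stud',.0536,.06,.02),('washer',.034,.04,.03),('boss+washer',.025,.04,.04),('can cap',.11,.13,.5)]:
    P=W[(r<rr)&(W[...,2]>a)&(W[...,2]<b)]
    if len(P)>10:
        (cx,cy),q=cv2.minEnclosingCircle((P[:,:2]*1000).astype(np.float32)); print(n,len(P),round(cx,1),round(cy,1),round(q,1),((P.min(0)+P.max(0))/2).round(4))
P=W[(r<.02)&(W[...,2]>.048)&(W[...,2]<.0535)]
h=cv2.convexHull((P[:,:2]*1e4).astype(np.int32))[:,0]/1e4; ang=np.arange(0,60,1.)
s=[sum(np.ptp(P[:,:2]@[np.cos(t),np.sin(t)]) for t in np.radians(a+np.array([0,60,120]))) for a in ang]
print('flat dir',ang[np.argmin(s)],min(s)/3,max(s)/3)
E
python3 nut.py nut.png
```

```text
9.225 [ 0.5244 -0.4401  0.2353] [ 1.95252968  0.82008499 -1.75904414]
yaw y -17.76
nut 483 536.2 -351.5 13.4 [ 0.5362 -0.3514  0.0511]
stud 171 537.9 -351.7 8.7 [ 0.5378 -0.3517  0.0547]
washer 1605 536.6 -351.6 29.5 [ 0.5363 -0.3516  0.0364]
boss+washer 2644 536.4 -351.5 29.9 [ 0.5364 -0.3514  0.0349]
flat dir 42.0 0.02374253405186109 0.026452084775224927
```

View pics/nut.png

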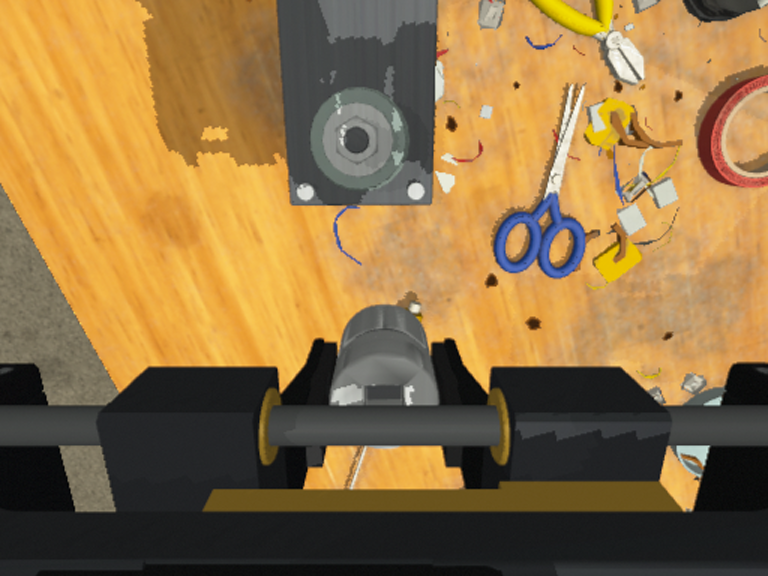

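```bash
cat > held.py <<'E'
from h import *
from scipy.optimize import least_squares
from scipy.spatial.transform import Rotation as Ro
W=np.load('wrist.npz')['W']; o=robot.get_obs(); R=Ro.from_quat(o['tool_rot']).as_matrix(); T=(W-np.array(o['position']))@R*1000
m=(abs(T[...,1])<17)&(T[...,0]>-25)&(T[...,0]<40)&(T[...,2]>66)&(T[...,2]<88); P=T[m]
f=least_squares(lambda c:np.hypot(P[:,0]-c[0],P[:,1]-c[1])-19,[0,0],loss='soft_l1'); print('socket in tool xy mm',f.x.round(2),len(P),np.median(abs(f.fun)).round(2))
m=(abs(T[...,1])<22)&(abs(T[...,0])<30)&(T[...,2]>38)&(T[...,2]<44); P=T[m]; print('top',len(P),P.min(0) if len(P) else 0,P.max(0) if len(P) else 0)
E
python3 held.py
```

```text
socket in tool xy mm [-1.47  0.81] 653 0.13
top 2063 [-19.6400224  -21.87418303  38.02535685] [18.16810244 21.96755278 43.99524769]
```

send_rows(deltas="30 -6 0 0 0 0 0.3; 30 -6 15 0 0 0 0.3; 20 -4 20 0 0 0 0.3; 9.4 -0.5 20 0 0 0 0.3; 0 0 12 0 0 0 0.3; 0 0 0 0 0 0 0.3")

```text
time: 10.02
position: [0.5363, -0.3457, 0.1675]
tool_rot: [0.806, 0.591, -0.0, -0.001]
ft_force: [-0.0, -0.0, -1.1]
grip_width: 0.0372
grip_force: 25.0
```

send_rows(deltas="-4 1 8 0 0 0 0.3; 0 0 6 0 0 0 0.3; 0 0 4 0 0 0 0.3; 0 0 3 0 0 0 0.3; 0 0 3 0 0 0 0.3; 0 0 3 0 0 0 0.3; 0 0 0 0 0 0 0.3")

```text
time: 10.9
position: [0.5363, -0.3505, 0.1423]
tool_rot: [0.807, 0.591, -0.0, 0.0]
ft_force: [-0.8, 0.9, 4.4]
grip_width: 0.0374
grip_force: 25.0
```

send_rows(deltas="1.5 0 1 0 0 0 0.3; -1.5 1.5 0 0 0 0 0.3; -1.5 -1.5 0 0 0 0 0.3; 1.5 -1.5 0 0 0 0 0.3; 0 1.5 0 0 0 4 0.3; 0 0 0 0 0 -8 0.3; 0 0 0 0 0 4 0.3; 0 0 3 0 0 0 0.3; 0 0 0 0 0 0 0.3")

```text
time: 12.02
position: [0.5374, -0.3513, 0.1419]
tool_rot: [0.806, 0.591, 0.0, 0.002]
ft_force: [-2.9, 3.1, 20.6]
grip_width: 0.0372
grip_force: 25.0
```

send_rows(deltas="0 0 -20 0 0 0 0.3; 0 0 -40 0 0 0 0.3; 0 0 -38 0 0 0 0.3")

```text
time: 12.4
position: [0.5362, -0.3504, 0.2362]
tool_rot: [0.807, 0.591, -0.0, -0.0]
ft_force: [0.4, -0.3, -1.0]
grip_width: 0.0376
grip_force: 25.0
```

```bash
python3 plan.py .5605 -.0777 .232 4.6 7
```

```text
max [39.1  8.4  0.6  0.   0.   3.2]
38.2 -8.4 0.6 -0 -0 -3.2 G; 38.6 -6.3 0.6 -0 -0 -3.2 G; 38.9 -4.2 0.6 -0 -0 -3.2 G; 39.1 -2 0.6 -0 -0 -3.2 G; 39.1 0.1 0.6 -0 -0 -3.2 G; 39 2.3 0.6 -0 -0 -3.2 G; 38.9 4.5 0.6 -0 -0 -3.2 G
```

send_rows(deltas="38 -8 0 0 0 -3.2 0.3; 39 -6 0 0 0 -3.2 0.3; 39 -4 0 0 0 -3.2 0.3; 39 -2 0 0 0 -3.2 0.3; 39 0 1 0 0 -3.2 0.3; 39 2 1 0 0 -3.2 0.3; 39 4 2 0 0 -3.2 0.3; 0 0 0 0 0 0 0.3; 0 0 0 0 0 0 0.3")

```text
time: 13.52
position: [0.5603, -0.078, 0.2315]
tool_rot: [0.676, 0.737, -0.0, 0.001]
ft_force: [0.2, -0.2, -1.8]
grip_width: 0.0377
grip_force: 25.0
```

send_rows(deltas="0 0 40 0 0 0 0.3; 0 0 40 0 0 0 0.3; 0 0 17 0 0 0 0.3; 0 0 10 0 0 0 0.3; 0 0 10 0 0 0 0.3; 0 0 9 0 0 0 0.3; 0 0 3 0 0 0 0.3; 0 0 0 0 0 0 0.3")

```text
time: 14.52
position: [0.5602, -0.0777, 0.1024]
tool_rot: [0.676, 0.737, 0.0, 0.0]
ft_force: [-0.4, -0.3, -1.2]
grip_width: 0.0374
grip_force: 25.0
```

send_rows(deltas="0 0 2 0 0 0 0.3; 0 0 0 0 0 0 1; 0 0 0 0 0 0 1; 0 0 0 0 0 0 1; 0 0 -20 0 0 0 1; 0 0 -40 0 0 0 1; 0 0 -50 0 0 0 1; 0 0 0 0 0 0 1; 0 0 0 0 0 0 1")

```text
time: 15.65
position: [0.5596, -0.0776, 0.2102]
tool_rot: [0.676, 0.736, -0.0, -0.0]
ft_force: [0.2, 0.1, -0.9]
grip_width: 0.0868
grip_force: 0.0
```

```bash
python3 rk.py rk2.png
```

```text
15.65 [ 0.5596 -0.0776  0.2102] [ 0.16490914  0.05114921 -0.92408651]
yaw y 4.86
1257 560.84619140625 -76.99935150146484 19.091604232788086 [ 0.5609 -0.077   0.0583] 0.05961853460242253
1572 553.2569580078125 -6.462152481079102 18.985862731933594 [ 0.5533 -0.0065  0.0586] 0.059587754454015304
1596 547.6035766601562 63.708072662353516 18.943620681762695 [0.5476 0.0594 0.0586] 0.059512414237933485
```

send_rows(deltas="30 -1 5 0 0 0 1; 30 0 14 0 0 0 1; 10.5 0 40 0 0 0 1; 0 0 40 0 0 0 1; 0 0 10 0 0 0 1; 0 0 0 0 0 0 0.3; 0 0 0 0 0 0 0.3; 0 0 0 0 0 0 0.3; 0 0 0 0 0 0 0.3; 0 0 0 0 0 0 0.3")

```text
time: 16.95
position: [0.5533, -0.0077, 0.1018]
tool_rot: [0.677, 0.736, 0.0, 0.0]
ft_force: [-0.0, -0.1, -0.3]
grip_width: 0.0448
grip_force: 0.0
```

send_rows(deltas="0 0 0 0 0 0 0.3; 0 0 0 0 0 0 0.3")

```text
time: 17.2
position: [0.5531, -0.0076, 0.1015]
tool_rot: [0.676, 0.736, 0.0, 0.0]
ft_force: [-1.3, -0.2, 3.0]
grip_width: 0.0375
grip_force: 25.0
```

send_rows(deltas="0 0 -10 0 0 0 0.3; 0 0 -45 0 0 0 0.3; 0 0 -45 0 0 0 0.3; 0 0 -34 0 0 0 0.3")

```text
time: 17.7
position: [0.5532, -0.0075, 0.2373]
tool_rot: [0.676, 0.736, 0.0, 0.001]
ft_force: [0.1, 1.2, -0.8]
grip_width: 0.0372
grip_force: 25.0
```

```bash
python3 plan.py .5357 -.3515 .235 -17.5 8
```

```text
max [43.   8.8  0.3  0.   0.   2.8]
-42.7 -5.8 0.3 0 0 2.8 G; -42.9 -3.7 0.3 0 0 2.8 G; -43 -1.6 0.3 0 0 2.8 G; -43 0.5 0.3 0 0 2.8 G; -43 2.6 0.3 0 0 2.8 G; -42.8 4.6 0.3 0 0 2.8 G; -42.5 6.7 0.3 0 0 2.8 G; -42.1 8.8 0.3 0 0 2.8 G
```

send_rows(deltas="-43 -6 0 0 0 2.8 0.3; -43 -4 0 0 0 2.8 0.3; -43 -1.5 0 0 0 2.8 0.3; -43 0.5 0 0 0 2.8 0.3; -43 2.5 0 0 0 2.8 0.3; -43 4.5 0 0 0 2.8 0.3; -42.5 6.7 20 0 0 2.8 0.3; -42 8.8 30 0 0 2.8 0.3; 0 0 20 0 0 0 0.3; 0 0 0 0 0 0 0.3")

```text
time: 18.95
position: [0.5336, -0.3514, 0.1633]
tool_rot: [0.807, 0.591, -0.0, -0.003]
ft_force: [0.1, 0.4, -0.6]
grip_width: 0.0374
grip_force: 25.0
```

send_rows(deltas="0.6 2 8 0 0 0 0.3; 0 0 5 0 0 0 0.3; 0 0 4 0 0 0 0.3; 0 0 3 0 0 0 0.3; 0 0 3 0 0 0 0.3; 0 0 3 0 0 0 0.3; 0 0 0 0 0 0 0.3")

```text
time: 19.82
position: [0.5375, -0.3519, 0.143]
tool_rot: [0.807, 0.591, 0.0, 0.001]
ft_force: [-3.5, 4.2, 16.9]
grip_width: 0.0372
grip_force: 25.0
```

send_rows(deltas="1.5 0 -2 0 0 0 0.3; -1.5 1.5 0 0 0 0 0.3; -1.5 -1.5 0 0 0 0 0.3; -1 -1.5 0 0 0 0 0.3; 2.5 -1 0 0 0 0 0.3; 0 2.5 0 0 0 4 0.3; 0 0 0 0 0 -8 0.3; 0 0 0 0 0 4 0.3; 0 0 2 0 0 0 0.3; 0 0 0 0 0 0 0.3")

```text
time: 21.08
position: [0.5381, -0.3531, 0.1431]
tool_rot: [0.807, 0.591, 0.0, 0.002]
ft_force: [-2.4, 1.0, 17.0]
grip_width: 0.037
grip_force: 25.0
```

send_rows(deltas="0 0 -20 0 0 0 0.3; 0 0 -40 0 0 0 0.3; 0 0 -38 0 0 0 0.3; 0 0 0 0 0 0 0.3")

```text
time: 21.58
position: [0.5388, -0.3534, 0.2409]
tool_rot: [0.807, 0.591, 0.001, 0.004]
ft_force: [-0.8, -0.0, -2.1]
grip_width: 0.0371
grip_force: 25.0
```

```bash
python3 plan.py .5531 -.0076 .232 4.8 8
```

```text
max [43.2 11.3  1.1  0.   0.   2.8]
41.8 -11.3 0.9 0 0 -2.8 G; 42.3 -9.3 0.9 0 0 -2.8 G; 42.7 -7.2 1 0 0 -2.8 G; 43 -5.1 1 0 0 -2.8 G; 43.2 -3 1 0 0 -2.8 G; 43.2 -0.9 1 0 0 -2.8 G; 43.2 1.2 1.1 0 0 -2.8 G; 43.1 3.3 1.1 0 0 -2.8 G
```

send_rows(deltas="0.8 -3.3 40 0 0 0 0.3; 0 0 40 0 0 0 0.3; 0 0 0 0 0 0 0.3; 0 0 0 0 0 0 0.3; 0 0 0 0 0 0 0.3")

```text
time: 22.2
position: [0.5351, -0.351, 0.1589]
tool_rot: [0.807, 0.591, 0.0, 0.002]
ft_force: [-0.1, -0.1, -1.4]
grip_width: 0.0376
grip_force: 25.0
```

```bash
python3 rk.py; python3 held.py
```

```text
22.2 [ 0.5351 -0.351   0.1589] [-0.08441474 -0.10494568 -1.41641227]
yaw y -17.53
socket in tool xy mm [1.38 0.23] 714 0.15
top 2008 [ -0.80217872 -21.98613373  38.00308766] [20.88767706 21.95755763 43.99224614]
```

send_rows(deltas="-1.4 1 6 0 0 0 0.3; 0 0 4 0 0 0 0.3; 0 0 4 0 0 0 0.3; 0 0 3 0 0 0 0.3; 0 0 2 0 0 0 0.3; 0 0 0 0 0 0 0.3")

```text
time: 23.0
position: [0.5348, -0.3518, 0.1427]
tool_rot: [0.806, 0.591, -0.0, 0.001]
ft_force: [-6.2, 4.6, 22.5]
grip_width: 0.0371
grip_force: 25.0
```

send_rows(deltas="1.2 0 -1 0 0 0 0.3; 0 1.2 0 0 0 3 0.3; -1.2 0 0 0 0 0 0.3; -1.2 0 0 0 0 -6 0.3; 0 -1.2 0 0 0 0 0.3; 1.2 0 0 0 0 3 0.3; 0 0 0 0 0 0 0.3")

```text
time: 23.88
position: [0.5355, -0.3528, 0.1425]
tool_rot: [0.806, 0.591, 0.0, 0.002]
ft_force: [-2.6, 1.3, 13.6]
grip_width: 0.0374
grip_force: 25.0
```

Socket 2 doesn't fit, so it goes back to post 2.

send_rows(deltas="0 0 -20 0 0 0 0.3; 0 0 -40 0 0 0 0.3; 0 0 -36 0 0 0 0.3; 0 0 0 0 0 0 0.3")

```text
time: 24.38
position: [0.536, -0.3531, 0.2384]
tool_rot: [0.807, 0.591, 0.001, 0.004]
ft_force: [-0.3, -0.5, -1.5]
grip_width: 0.0375
grip_force: 25.0
```

```bash
python3 plan.py .5531 -.0076 .232 4.8 8; python3 rk.py; python3 held.py
```

```text
max [43.2 11.   0.8  0.   0.   2.8]
41.8 -11 0.6 0 0 -2.8 G; 42.3 -8.9 0.6 0 0 -2.8 G; 42.7 -6.8 0.7 0 0 -2.8 G; 43 -4.8 0.7 0 0 -2.8 G; 43.2 -2.7 0.7 0 0 -2.8 G; 43.2 -0.6 0.7 0 0 -2.8 G; 43.2 1.6 0.8 0 0 -2.8 G; 43.1 3.7 0.8 0 0 -2.8 G
24.375 [ 0.536  -0.3531  0.2384] [-0.29874401 -0.52497085 -1.50773268]
yaw y -17.53
socket in tool xy mm [0.77 1.77] 621 0.13
top 2173 [ -1.76003396 -21.85818285  38.00673335] [20.16594952 21.956003   43.94126165]
```

send_rows(deltas="42 -11 0 0 0 -2.8 0.3; 42.5 -9 0 0 0 -2.8 0.3; 42.5 -7 0 0 0 -2.8 0.3; 43 -5 1 0 0 -2.8 0.3; 43 -2.5 1 0 0 -2.8 0.3; 43 -0.5 1 0 0 -2.8 0.3; 43 1.5 1 0 0 -2.8 0.3; 43 3.7 10 0 0 -2.8 0.3; 0 0 20 0 0 0 0.3; 0 0 0 0 0 0 0.3")

```text
time: 25.68
position: [0.5492, -0.0058, 0.1984]
tool_rot: [0.676, 0.737, -0.002, -0.003]
ft_force: [0.4, -0.0, -1.8]
grip_width: 0.0374
grip_force: 25.0
```

```bash
python3 rk.py; python3 held.py
```

```text
25.675 [ 0.5492 -0.0058  0.1984] [ 0.43604858 -0.04070164 -1.78142156]
yaw y 4.94
1731 547.56884765625 63.85420227050781 19.022905349731445 [0.5475 0.064  0.0588] 0.059619046509992286
socket in tool xy mm [ 1.94 -0.47] 769 0.16
top 1822 [  0.1302315  -21.90194909  38.02575744] [21.47297607 21.9255856  43.99516835]
```

send_rows(deltas="-1.5 0 20 0 0 0 0.3; 0 0 20 0 0 0 0.3; 0 0 15 0 0 0 0.3; 0 0 0 0 0 0 0.3")

```text
time: 26.22
position: [0.5508, -0.0087, 0.1453]
tool_rot: [0.677, 0.736, -0.001, -0.001]
ft_force: [-0.2, -0.7, -1.3]
grip_width: 0.0371
grip_force: 25.0
```

send_rows(deltas="0 1 10 0 0 0 0.3; 0 0 10 0 0 0 0.3; 0 0 8 0 0 0 0.3; 0 0 7 0 0 0 0.3; 0 0 6 0 0 0 0.3; 0 0 3 0 0 0 0.3; 0 0 0 0 0 0 0.3")

```text
time: 27.1
position: [0.5524, -0.0082, 0.1021]
tool_rot: [0.676, 0.736, -0.0, -0.0]
ft_force: [-0.3, 0.0, -2.1]
grip_width: 0.0371
grip_force: 25.0
```

send_rows(deltas="0 0 1 0 0 0 0.3; 0 0 0 0 0 0 1; 0 0 0 0 0 0 1; 0 0 0 0 0 0 1; 0 0 0 0 0 0 1; 0 0 -30 0 0 0 1; 0 0 -40 0 0 0 1; 36 0.5 -5 0 0 0 1; 35.5 0 10 0 0 0 1; 0 0 30 0 0 0 1")

```text
time: 28.35
position: [0.5475, 0.0652, 0.1375]
tool_rot: [0.675, 0.738, 0.001, 0.002]
ft_force: [0.4, -0.5, 1.4]
grip_width: 0.087
grip_force: 0.0
```

send_rows(deltas="0 0 30 0 0 0 1; 0 0 5 0 0 0 0.8; 0 0 0 0 0 0 0.3; 0 0 0 0 0 0 0.3; 0 0 0 0 0 0 0.3; 0 0 0 0 0 0 0.3; 0 0 0 0 0 0 0.3; 0 0 0 0 0 0 0.3; 0 0 0 0 0 0 0.3")

```text
time: 29.48
position: [0.547, 0.063, 0.1016]
tool_rot: [0.676, 0.736, 0.0, 0.0]
ft_force: [-0.5, -1.3, 5.6]
grip_width: 0.0373
grip_force: 25.0
```

send_rows(deltas="0 0 -10 0 0 0 0.3; 0 0 -45 0 0 0 0.3; 0 0 -45 0 0 0 0.3; 0 0 -34 0 0 0 0.3; 0 0 0 0 0 0 0.3")

```text
time: 30.1
position: [0.5482, 0.0631, 0.238]
tool_rot: [0.676, 0.737, 0.002, 0.003]
ft_force: [0.1, 0.1, -2.6]
grip_width: 0.0373
grip_force: 25.0
```

```bash
python3 plan.py .5357 -.3515 .235 -17.5 10
```

```text
max [41.5  9.7  0.3  0.   0.   2.2]
-41.2 -4.8 0.3 0 -0 2.2 G; -41.4 -3.2 0.3 0 -0 2.2 G; -41.4 -1.5 0.3 0 -0 2.2 G; -41.5 0.1 0.3 0 -0 2.2 G; -41.4 1.7 0.3 0 -0 2.2 G; -41.3 3.3 0.3 0 -0 2.2 G; -41.2 4.9 0.3 0 -0 2.2 G; -41 6.5 0.3 0 -0 2.2 G; -40.7 8.1 0.3 0 -0 2.2 G; -40.3 9.7 0.3 0 -0 2.2 G
```

send_rows(deltas="-41 -5 0 0 0 2.2 0.3; -41.5 -3 0 0 0 2.2 0.3; -41.5 -1.5 0 0 0 2.2 0.3; -41.5 0 0 0 0 2.2 0.3; -41.5 1.7 0 0 0 2.2 0.3; -41 3.3 0 0 0 2.2 0.3; -41 5 0 0 0 2.2 0.3; -41 6.5 0 0 0 2.2 0.3; -41 8 5 0 0 2.2 0.3; -40.5 9.7 20 0 0 2.2 0.3")

```text
time: 31.35
position: [0.5349, -0.3528, 0.2089]
tool_rot: [0.805, 0.593, 0.0, -0.0]
ft_force: [0.3, -1.1, -2.2]
grip_width: 0.0372
grip_force: 25.0
```

send_rows(deltas="0 0 30 0 0 0 0.3; 0 0 20 0 0 0 0.3; 0 0 0 0 0 0 0.3; 0 0 0 0 0 0 0.3; 0 0 0 0 0 0 0.3; 0 0 0 0 0 0 0.3")

```text
time: 32.1
position: [0.5356, -0.3517, 0.1612]
tool_rot: [0.804, 0.594, 0.0, 0.001]
ft_force: [-0.6, -0.5, -2.2]
grip_width: 0.0374
grip_force: 25.0
```

```bash
python3 rk.py; python3 held.py
```

```text
32.1 [ 0.5356 -0.3517  0.1612] [-0.64803389 -0.53005587 -2.16147319]
yaw y -17.12
socket in tool xy mm [1.05 0.27] 709 0.14
top 1960 [ -1.14647487 -21.88876596  38.06493799] [20.47021281 21.95048196 43.99761921]
```

send_rows(deltas="-0.7 0 7 0 0 0 0.3; 0 0 5 0 0 0 0.3; 0 0 4 0 0 0 0.3; 0 0 3 0 0 0 0.3; 0 0 3 0 0 0 0.3; 0 0 3 0 0 0 0.3; 0 0 0 0 0 0 0.3")

```text
time: 33.02
position: [0.5348, -0.3521, 0.135]
tool_rot: [0.805, 0.594, -0.0, -0.0]
ft_force: [0.2, -1.0, -1.4]
grip_width: 0.0375
grip_force: 25.0
```

It is going over the nut (z 0.135 with no force). I'll push it on down to the washer.

send_rows(deltas="0 0 3 0 0 0 0.3; 0 0 2 0 0 0 0.3; 0 0 2 0 0 0 0.3; 0 0 2 0 0 0 0.3; 0 0 1 0 0 0 0.3; 0 0 0 0 0 0 0.3")

```text
time: 33.78
position: [0.535, -0.3523, 0.1286]
tool_rot: [0.804, 0.594, -0.0, 0.0]
ft_force: [-3.6, 3.4, 15.6]
grip_width: 0.0372
grip_force: 25.0
```

```bash
python3 rk.py; python3 - <<'E'
from h import *
c=cam('top');W=cloud(c);s=cam('side');V=cloud(s)
for x,y in [(.5608,-.077),(.553,-.0075),(.547,.063)]:
    for w in (W,V):
        P=w[(np.hypot(w[...,0]-x,w[...,1]-y)<.028)&(w[...,2]>.04)]; print(x,len(P),((P.min(0)+P.max(0))/2).round(4) if len(P) else '',P[:,2].max() if len(P) else '')
a=cv2.resize(c['image'][:,:,::-1][110:240,150:370],(400,236));save(s,'x.png')
b=cv2.resize(s['image'][:,:,::-1][150:300,120:340],(400,273)); cv2.imwrite('pics/end.png',cv2.resize(np.vstack([a,b]),(471,600)))
E
```

```text
33.775 [ 0.535  -0.3523  0.1286] [-3.6470957   3.38599812 15.612547  ]
yaw y -17.12
0.5608 0  
0.5608 213 [ 0.5595 -0.0776  0.0505] 0.06074289223636998
0.553 0  
0.553 255 [ 0.552  -0.0067  0.0503] 0.060500563921827503
0.547 0  
0.547 0
```

View pics/end.png

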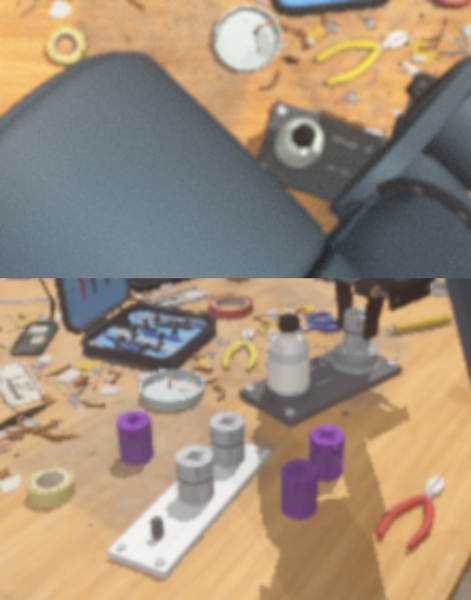

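send_rows(deltas="0 0 2 0 0 0 0.3; 0 0 0 0 0 0 0.3; 0 0 -1.5 0 0 0 0.3; 0 0 0 0 0 0 0.3")

```text
time: 34.42
position: [0.535, -0.3523, 0.1285]
tool_rot: [0.804, 0.594, -0.0, 0.0]
ft_force: [-5.3, 3.9, 17.3]
grip_width: 0.0372
grip_force: 25.0
```

```bash
python3 - <<'E'
from rig import robot
o=robot.get_obs();print(o['position'],o['ft_force'],o['grip_force']);print(robot.hand_in())
E
```

```text
[ 0.53496888 -0.35226712  0.12852693] [-5.2798697   3.85091968 17.26189389] 24.998586901347153
the job is handed in; nothing more can be done
None
```

Job handed in at 34.4 s: I pressed the nozzle cap right down and released it, put the two sockets that didn't fit back upright on their posts, and am still gripping the third, seated on the washer; I didn't check the cap's spring-back up close or re-measure the cutters, pliers and tape.

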